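Start the glaze firing from the tile painter's bench

ROBOT

A 6-joint arm with a two-finger parallel gripper is mounted at the origin on the work surface. World frame = base frame: x ahead of the robot, y to its left, z up, the work surface at z = 0. Lengths are in mm, angles in degrees, forces in N, time in s.
With the tool pointing down it reaches from about 250 to 850 mm from the base axis. Payload 12.5 kg.
Tool frame: the origin (TCP) lies at the very end of the fingers, on their centre line; the grasp point (between the pads) lies 19 mm behind it (ctrl.grasp_offset is the z of the grasp point in the tool frame, in mm); z points along the fingers, y is the line along which they close (so a half turn about z gives the same grasp; the last joint's range is limited). The gripper opens to 93 mm and grips with 3 to 60 N. Pads are 15 mm wide; open, the fingers measure 128 mm over their backs; the gripper's body (75 mm by 188 mm) begins 65 mm behind the grasp point.
Start: joints at [71.012, 20.094, 94.641, -0, 65.266, -4.847], TCP at [134.335, 533.328, 218.633] pointing down, gripper open.
Joint ranges: [-157.81, 157.81], [-45, 120.19], [0.68, 151.7], [-89.99, 269.99], [4.06, 180], [-164.3, 164.3]. Speed limits (degrees/s): [127.2, 127.2, 159.86, 180, 180, 180].

INTERFACE

Orientations are given as a 3x3 rotation matrix whose columns are the frame's x, y, z axes.
In Python, from plant import ctrl gives the robot as it stands.
- The arm moves only by the tool play_rows, never from a script. Its argument "targets" is a list of rows, each a list of 3 entries, a list of its own where there are three numbers: the turn, a rotation vector about the world's x, y, z in degrees, then the shift along the world's x, y, z in mm, then the closure, from 0 (fully open) to 1 (shut). In form: [[[ax, ay, az], [x, y, z], fingers], ...]. A call has 1 to 8 rows; each row shifts and turns the commanded pose from where the row before left it; what a row does not reach is not made up. A row lasts 1/10 s, in which the tool goes at most 50 mm and 8.59 degrees, less where a joint would pass 70% of its speed; a pose out of reach is approached as far as the arm can. A call with a gripper value outside its range is refused whole. The fingers move at their own pace and stop on an object; "force" is the grip in N (left out, the last holds). Time passes only in rows, so rows that do not move let the fingers close. It gives the time, the measured TCP pose, the force, the opening and the grip force at its end, in the units of the state.
- ctrl.observe(): the state, without advancing time (a new reading comes with each control period).
- ctrl.snapshot(name): name is "scene" or "top"; returns (picture, depth): 480x640x3 uint8, red, green, blue; 480x640 float32, mm along the optical axis (not along the pixel's ray), 0 where there is no reading.
- ctrl.camera_info(name): a dict with "intrinsics" (3x3 intrinsics, pixels), "rvec" (rotation vector, rad) and "tvec" (3), from world to camera coordinates, as OpenCV has them. Camera axes: x right, y down, z forward; pixel columns grow to the right and rows downward; lengths in mm; the calibration is good to about 2 mm. A picture is of the moment at which its call begins. camera_info takes no time and is no camera call.
- ctrl.job_done(): hands the job in; it is judged then, once.
Trained networks look in the newest picture that a camera, given by its name, has taken for a name from the list of things; names that differ only in an ending like _2 or _b are one class to them, and where a whole thing is asked for, a point or a joint stands for the part that bears it (a point fixed in the world has none). Each returns a list of dicts, best first, with "score" (0 to 1); they miss things now and then, are a little off and sometimes report something else, mostly with a low value. They report only what shows in the picture. A call takes as long as a camera call. They do not tell look-alikes from the thing itself.
- ctrl.boxes_of(camera, name): "extent" ([centre column, centre row, width, height] in pixels, round what is visible of it).
- ctrl.trace(camera, name): "pixels" (480x640 bool, what is visible of it) and "extent" ([centre column, centre row, width, height] in pixels, round what is visible of it).
The state is a dict: "time_s": time; "qpos": joint angles; "joint_vel": joint speeds; "joint_torque": joint torques, N m; "position": TCP position; "orientation": TCP orientation; "wrist_force": force on the tool from outside, world axes, zero at the start; "wrist_torque": the same for the moment, N m; "opening": opening from 0.0 (shut) to 1.0 (fully open); "grasp_force": force on a finger pad.
Only numpy, scipy, OpenCV 4.12 (cv2) and the standard library are available. Lean on these libraries where they do the work, as an engineer would, in place of code of your own. Each camera call takes 0.05 s, during which the arm holds its last target. There are 200 camera calls.

TASK

Start the glaze firing with your fingertips: push the white-tipped end of the black rocker fully down to switch on the power box, then press the blue key on the grey programmer fully in so that it stays in, then press the green start key fully in for a moment and let it come up again. Do not press the yellow or red key, and neither lift nor push away the two boxes or anything else on the bench.

Things in the scene. Friction and masses are not known exactly. Their poses are not given: they have to be found in the camera images.
- programmer: kiln programmer: a grey box with a black top plate, 140 x 140 mm, top 50 mm above the bench, 1.5 kg, standing loose on rubber feet, with four round keys on top. Origin under its centre. In its own axes the key centres are: blue x +30, y +30; yellow x +30, y -30; green x -30, y +30; red x -30, y -30 mm
- key_blue_top (a point): centre of the blue (glaze programme) key's round top face, 30 mm across; 65 mm above the bench when up, 57 mm when fully in. Moves straight down
- key_green_top (a point): centre of the green (start) key's round top face, 30 mm across; 65 mm above the bench when up, 57 mm when fully in. Moves straight down and springs up
- key_yellow_top (a point): centre of the yellow (biscuit programme) key's round top face, 30 mm across; 65 mm above the bench when up, 57 mm when fully in. To be left alone
- key_red_top (a point): centre of the red (stop) key's round top face, 30 mm across; 65 mm above the bench when up, 57 mm when fully in. To be left alone
- key_blue (a joint): travel of the blue key in m: 0 up, 0.008 fully in. Takes about 3.5 N and stays in where it is left (no spring)
- key_green (a joint): travel of the green key in m: 0 up, 0.008 fully in. Sprung: fully in takes about 4.5 N and it comes up when let go
- key_yellow (a joint): travel of the yellow key in m, 0 up, 0.008 in; like the blue one it stays in if pushed
- key_red (a joint): travel of the red key in m, 0 up, 0.008 in; sprung
- power_box: white power switch box, 130 mm (its x) x 85 mm, top 50 mm above the bench, 1 kg, standing loose on rubber feet, with a black V-shaped rocker, 68 x 34 mm, in the middle of its top. Origin under its centre; the rocker's hinge lies along its y, 58 mm above the bench; the ON end is towards its +x
- rocker_on_end (a point): point on top of the rocker's ON half, 25 mm from the hinge, just inside the white tip that marks the ON end. About 71 mm above the bench when off; when fully on that half lies level, its top about 62 mm above the bench
- rocker (a joint): angle of the rocker in rad: 0 off (ON end up), 0.36 fully on (ON end down). Pressing the ON end takes about 3 N; it stays where it is left
- jar: closed round jar of blue pigment, 52 mm across, 75 mm high; origin under its centre. Bystander
- strip_tile: white tile strip with blue scrolls, 130 x 48 x 9 mm, lying flat; origin under its centre. Bystander
- bowl: white bowl, 150 mm across, 45 mm high; origin under its centre. Bystander
- brush: paint brush lying on the bench, 170 mm long, 9 mm thick, black handle; long axis is its x. Bystander
- medium: small amber bottle with a red cap, 48 mm across, 100 mm high; origin under its centre. Bystander
- mug: blue mug, 76 mm across, 85 mm high; origin under its centre. Bystander
- square_tile: white square tile with blue scrolls, 100 x 100 x 10 mm, lying flat; origin under its centre. Bystander
Mind the look-alikes: they are no part of the job. There is more than one size of the power_box; the one meant has the size given above. What is shaped like the programmer but pink is not meant.

How it is judged (in metres and radians):
On the way, in this order (a step that is already met when the one before it is completed fails the run):
1. the rocker is pushed fully on with the fingers (value of joint rocker above 0.3 rad and contact force between the fingers and power_box above 0.3 N), for 0.1 s.
2. the blue key is pressed fully in with the fingers (value of joint key_blue above 0.006 m and contact force between the fingers and programmer above 0.3 N), for 0.1 s.
3. the green key is pressed fully in with the fingers (value of joint key_green above 0.006 m and contact force between the fingers and programmer above 0.3 N), for 0.1 s.
At the end, for the whole second after the job is handed in: Rocker on (over 0.30 rad), blue key in (over 6 mm), green, yellow and red keys up (under 2 mm), both boxes upright, at rest and within 25 mm of where they stood, all other things within 20 mm (value of joint rocker above 0.3 rad and value of joint key_blue above 0.006 m and value of joint each of key_green, key_yellow, key_red below 0.002 m and distance of each of programmer, power_box from where it was at the start of the episode below 0.025 m and angle between each of programmer, power_box's own z axis and vertical below 0.05 rad and linear speed of each of programmer, power_box below 0.02 m/s and distance of each of jar, strip_tile, bowl, brush, medium, mug, square_tile from where it was at the start of the episode below 0.02 m); the robot touches nothing.
It fails at once if a programme or start key is pressed before the rocker is on (value of joint rocker below 0.25 rad and value of joint any of key_blue, key_green above 0.004 m).
It fails at once if the green key is pressed before the blue one is in (value of joint key_blue below 0.005 m and value of joint key_green above 0.004 m).
It fails at once if the yellow or red key is pressed (value of joint any of key_yellow, key_red above 0.004 m).
It fails at once if a box is lifted (12 mm), tipped or shoved away (25 mm) (height (world z) of any of programmer, power_box above 0.012 m or angle between any of programmer, power_box's own z axis and vertical above 0.15 rad or distance of any of programmer, power_box from where it was at the start of the episode above 0.025 m).
It fails at once if another thing on the bench is lifted or moved more than 20 mm (distance of any of jar, strip_tile, bowl, brush, medium, mug, square_tile from where it was at the start of the episode above 0.02 m).
It also fails if it takes over 48 s, if anything falls off the work surface, if the arm or the gripper's body presses on something with over 40 N, if the wrist force passes 120 N, or if a joint passes its speed limit or range.

## Working session

There is one attempt and no reset: what is moved stays moved. The work goes in short steps, Python scripts to look and compute and a tool call to move; the robot and the scene stay as the last step left them, time stands still between calls to the robot, and variables do not carry over. Pictures are saved under pics/ and viewed, at most 10 in all, crops included, and the job is handed in when it is done.

Besides the shell and the picture viewer there is one more tool, called in YAML: its name, and indented under it one key for each argument. play_rows: Moves the arm, as the interface text tells. Its arguments: {"type":"object","properties":{"targets":{"type":"array","items":{"type":"array"}},"force":{"type":"number"}},"required":["targets"]}

```bash
mkdir -p pics; cat > h.py <<'E'
import numpy as np, cv2
from plant import ctrl
def snap(c,name=None):
    im,d=ctrl.snapshot(c)
    if name: cv2.imwrite('pics/'+name,im[:,:,::-1])
    return im,d
def world(c,d):
    i=ctrl.camera_info(c);K=np.array(i['intrinsics']);R=cv2.Rodrigues(np.array(i['rvec'],float))[0];t=np.array(i['tvec']).ravel()
    v,u=np.mgrid[:480,:640]
    P=np.stack([(u-K[0,2])/K[0,0]*d,(v-K[1,2])/K[1,1]*d,d],-1)
    return (P-t)@R
E
python3 - <<'E'
from h import *
for c in('top','scene'):
    im,d=snap(c,c+'.png');W=world(c,d)
    for n in('programmer','power_box'):
        for r in ctrl.trace(c,n):
            m=r['pixels']&(d>0);p=W[m]
            print(c,n,round(r['score'],2),np.round(r['extent']),np.round(np.median(p,0)),np.round(p.min(0)),np.round(p.max(0)))
E
```

```text
top programmer 0.8 [259. 201.  61.  60.] [569. 207.  51.] [489. 127.  -6.] [663. 301.  71.]
top programmer 0.79 [170. 305.  74.  66.] [283. 428.  52.] [190. 342.  -5.] [375. 537.  75.]
top programmer 0.69 [490. 216.  46.  48.] [ 549. -433.   10.] [ 488. -496.   -4.] [ 613. -371.   21.]
top power_box 0.73 [420. 223.  49.  50.] [ 524. -225.   51.] [ 453. -301.   -2.] [ 598. -165.   77.]
top power_box 0.71 [403. 303.  82.  67.] [ 303. -178.   74.] [ 214. -286.   -4.] [392. -71. 113.]
top power_box 0.65 [262. 310.  72.  86.] [286. 185.  74.] [172.  98.  -6.] [395. 291. 113.]
scene programmer 0.91 [380. 226.  68.  44.] [585. 164.  50.] [484. 123.  -1.] [659. 370.  69.]
scene programmer 0.69 [320. 167.  52.  37.] [306. 400.  50.] [150. 275.  -4.] [379. 605.  72.]
scene power_box 0.94 [195. 281. 106.  87.] [ 332. -211.   71.] [ 150. -292.   -3.] [400. -64. 109.]
scene power_box 0.92 [274. 329.  78.  44.] [ 543. -249.   50.] [ 452. -295.   -1.] [ 607. -155.   75.]
scene power_box 0.62 [279. 194.  83.  55.] [310. 155.  67.] [106.  95.  -3.] [399. 422. 110.]
```

View pics/top.png

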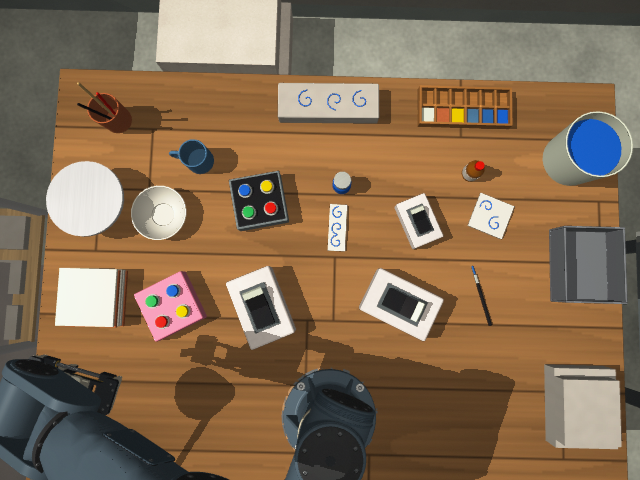

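View pics/scene.png

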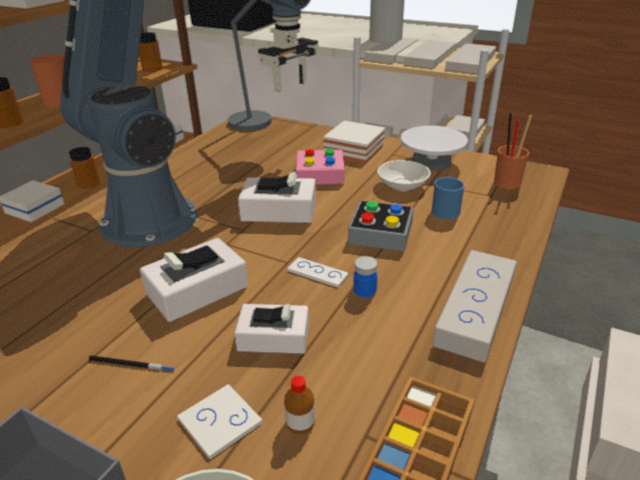

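Top view: the programmer candidates are the grey one (259,201) and the pink one (170,305). The power-box candidates are small (420,221) with its top at 51 mm, and large (262,308) and (403,303) with tops at 74 mm. I choose the grey programmer and the small box, and will check both in a crop.

```bash
python3 - <<'E'
from h import *
im,d=snap('top');W=world('top',d)
hsv=cv2.cvtColor(im,cv2.COLOR_RGB2HSV)
X,Y,Z=W[...,0],W[...,1],W[...,2]
reg=(X>480)&(X<665)&(Y>120)&(Y<305)
for n,lo,hi in(('blue',100,125),('yellow',20,33),('green',45,85),('red',0,8),('red2',172,180)):
    m=reg&(hsv[...,0]>=lo)&(hsv[...,0]<=hi)&(hsv[...,1]>130)&(hsv[...,2]>90)&(Z>58)
    if m.sum()>3: print(n,m.sum(),np.round(np.mean(W[m],0),1),np.round(np.median(Z[m]),1))
def rect(m,n):
    p=W[m][:,:2].astype(np.float32);print(n,m.sum(),cv2.minAreaRect(p))
rect(reg&(Z>44)&(Z<57),'prog top')
reg=(X>440)&(X<610)&(Y>-305)&(Y<-150)
rect(reg&(Z>44)&(Z<80),'box top')
v=im.max(2)
rect(reg&(Z>54)&(v<90),'rocker black')
m=reg&(Z>66);print('high',m.sum(),W[m].mean(0),im[m].mean(0))
m=reg&(Z>64)&(v>140);print('tip',m.sum(),W[m].mean(0))
a=cv2.resize(im[185:260,385:455],None,fx=5,fy=5,interpolation=2);b=cv2.resize(im[165:240,225:295],None,fx=5,fy=5,interpolation=2)
cv2.imwrite('pics/crop.png',np.hstack([a,b])[:,:,::-1])
E
```

```text
blue 94 [594.1 243.5  65.6] 65.4
yellow 97 [606.3 185.2  64.9] 64.6
green 90 [536.  231.4  64.9] 65.2
red 99 [548.6 172.5  65.3] 65.2
prog top 2184 ((571.467041015625, 208.67031860351562), (140.3777618408203, 140.06121826171875), 12.304865837097168)
box top 1480 ((527.2315063476562, -228.6151885986328), (129.92762756347656, 85.80828094482422), 23.79620361328125)
rocker black 280 ((520.7959594726562, -234.36790466308594), (57.32368469238281, 40.1342887878418), 22.61991310119629)
high 120 [ 542.28196798 -221.12516017   70.03035765] [121.78333333 122.575      111.01666667]
tip 57 [ 552.06771349 -217.2353835    71.85599928]
```

View pics/crop.png

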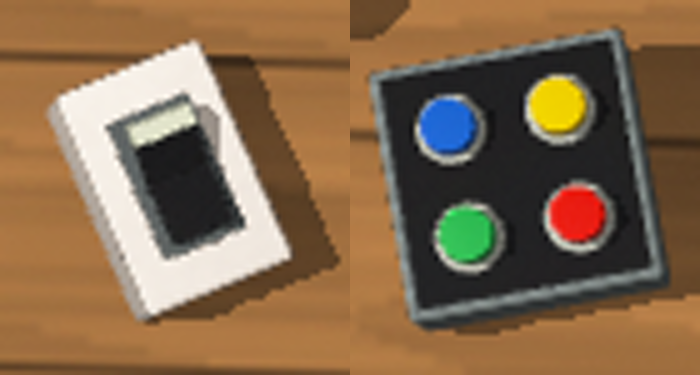

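The crop confirms both choices. The left one has its white tip on the far side (+x), and the right one has blue and green on the left. Next I check the tool orientation.

```bash
python3 - <<'E'
from h import *
s=ctrl.observe();print(np.round(s['orientation'],3),s['opening'],s['time_s'],np.round(s['wrist_force'],2))
E
```

```text
[[-0.97   0.244 -0.   ]
 [ 0.244  0.97  -0.   ]
 [ 0.    -0.    -1.   ]] 0.9981349337867709 0.35 [-0.56 -0.04  0.59]
```

play_rows:
  targets:
    - [[0,0,0],[20,-36,0],1]
    - [[0,0,0],[20,-36,0],1]
    - [[0,0,0],[20,-36,0],1]
    - [[0,0,0],[20,-36,0],1]
    - [[0,0,0],[20,-36,0],1]
    - [[0,0,0],[20,-36,0],1]
    - [[0,0,0],[20,-36,0],1]
    - [[0,0,0],[20,-36,0],1]
  force: 20

```text
time_s: 1.15
position: [294.8, 243.9, 218.8]
orientation: [[-0.97, 0.244, 0.001], [0.244, 0.97, 0.0], [-0.0, 0.0, -1.0]]
wrist_force: [0.6, 0.5, 0.7]
opening: 0.361
grasp_force: 0.0
```

play_rows:
  targets:
    - [[0,0,4],[23,-38,0],1]
    - [[0,0,4],[23,-38,0],1]
    - [[0,0,4],[23,-38,0],1]
    - [[0,0,4],[23,-38,0],1]
    - [[0,0,4],[23,-38,0],1]
    - [[0,0,4],[23,-38,0],1]
    - [[0,0,4],[23,-38,0],1]
    - [[0,0,4],[23,-38,0],1]

```text
time_s: 1.95
position: [479.0, -60.6, 218.7]
orientation: [[-0.951, -0.309, 0.0], [-0.309, 0.951, 0.0], [-0.0, -0.0, -1.0]]
wrist_force: [0.5, 0.5, -0.4]
opening: 0.004
grasp_force: 0.0
```

play_rows:
  targets:
    - [[0,0,3],[18,-40,0],1]
    - [[0,0,3],[18,-40,0],1]
    - [[0,0,0],[18,-40,0],1]
    - [[0,0,0],[14,-36,0],1]
    - [[0,0,0],[0,0,0],1]
    - [[0,0,0],[0,0,0],1]

```text
time_s: 2.55
position: [546.1, -214.9, 218.1]
orientation: [[-0.915, -0.403, -0.001], [-0.403, 0.915, 0.001], [0.001, 0.001, -1.0]]
wrist_force: [-0.6, -0.1, 1.1]
opening: 0.007
grasp_force: 0.0
```

play_rows:
  targets:
    - [[0,0,0],[2,-2,-45],1]
    - [[0,0,0],[0,0,-45],1]
    - [[0,0,0],[0,0,-35],1]
    - [[0,0,0],[0,0,-8],1]
    - [[0,0,0],[0,0,0],1]
    - [[0,0,0],[0,0,0],1]

```text
time_s: 3.15
position: [549.3, -216.7, 87.7]
orientation: [[-0.914, -0.405, 0.002], [-0.405, 0.914, -0.001], [-0.002, -0.002, -1.0]]
wrist_force: [-0.3, 0.2, 1.2]
opening: 0.005
grasp_force: 0.0
```

```bash
python3 - <<'E'
from h import *
im,d=snap('scene')
cv2.imwrite('pics/near.png',cv2.resize(im[230:370,190:360],None,fx=4,fy=4,interpolation=2)[:,:,::-1])
print(np.round(ctrl.observe()['position'],1))
E
```

```text
[ 549.4 -216.8   87.8]
```

View pics/near.png

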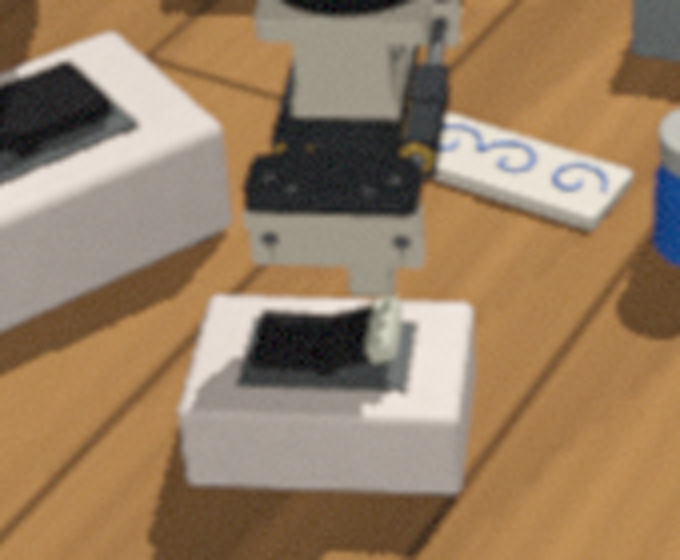

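The closed fingertips (crop 372,290) hang just above the white tip (385,325), so I press down.

play_rows:
  targets:
    - [[0,0,0],[0,0,-8],1]
    - [[0,0,0],[0,0,-6],1]
    - [[0,0,0],[0,0,-3],1]
    - [[0,0,0],[0,0,-3],1]
    - [[0,0,0],[0,0,-2],1]
    - [[0,0,0],[0,0,-2],1]
    - [[0,0,0],[0,0,0],1]
    - [[0,0,0],[0,0,0],1]

```text
time_s: 4.0
position: [548.7, -216.7, 62.1]
orientation: [[-0.915, -0.405, 0.001], [-0.405, 0.915, -0.0], [-0.001, -0.0, -1.0]]
wrist_force: [1.2, 2.1, 7.6]
opening: 0.003
grasp_force: 3.8
```

play_rows:
  targets:
    - [[0,0,0],[0,0,-1],1]
    - [[0,0,0],[0,0,-0.5],1]
    - [[0,0,0],[0,0,0],1]
    - [[0,0,0],[0,0,0],1]
    - [[0,0,0],[0,0,0],1]

```text
time_s: 4.5
position: [548.8, -216.8, 61.9]
orientation: [[-0.915, -0.405, 0.001], [-0.405, 0.915, -0.001], [-0.001, -0.001, -1.0]]
wrist_force: [-3.7, 4.2, 21.7]
opening: 0.007
grasp_force: 10.6
```

play_rows:
  targets:
    - [[0,0,0],[0,0,8],1]
    - [[0,0,0],[0,0,35],1]
    - [[0,0,0],[0,0,40],1]
    - [[0,0,0],[0,45,0],1]
    - [[0,0,0],[0,45,0],1]
    - [[0,0,0],[0,45,0],1]
    - [[0,0,0],[0,0,0],1]

```text
time_s: 5.2
position: [547.5, -77.6, 142.9]
orientation: [[-0.913, -0.408, -0.002], [-0.408, 0.913, 0.001], [0.001, 0.001, -1.0]]
wrist_force: [1.4, 0.4, 0.5]
opening: 0.006
grasp_force: 0.0
```

```bash
python3 - <<'E'
from h import *
im,d=snap('top');W=world('top',d);X,Y,Z=W[...,0],W[...,1],W[...,2]
m=(X>440)&(X<610)&(Y>-305)&(Y<-150)&(Z>44)&(Z<80)
print(cv2.minAreaRect(W[m][:,:2].astype(np.float32)))
im2,d=snap('scene');W=world('scene',d)
c=np.array([526,-228]);e=np.array([.915,.403])
for dd in (-28,-15,0,15,25,30):
    p=c+dd*e;q=(np.hypot(X-p[0],Y-p[1])<5)&(Z>40);print(dd,q.sum(),np.median(Z[q]))
E
```

```text
((527.2235717773438, -228.923583984375), (129.9873046875, 85.48036193847656), 23.32712173461914)
-28 11 73.10897397041704
-15 12 67.12467489209642
0 10 64.31413603554392
15 12 61.04740921606279
25 11 61.925614501078975
30 12 62.252971112887955
```

The rocker is on: its ON half lies level at 62 mm and the box hasn't moved. Next is the blue key.

play_rows:
  targets:
    - [[0,0,-1.5],[5.5,40,0],1]
    - [[0,0,-1.5],[5.5,40,0],1]
    - [[0,0,-1.5],[5.5,40,0],1]
    - [[0,0,-1.5],[5.5,40,0],1]
    - [[0,0,-1.5],[5.5,40,0],1]
    - [[0,0,-1.5],[5.5,40,0],1]
    - [[0,0,-1.5],[5.5,40,0],1]
    - [[0,0,-1.5],[5.5,40,0],1]

```text
time_s: 6.1
position: [593.0, 238.4, 142.8]
orientation: [[-0.979, -0.203, -0.001], [-0.203, 0.979, -0.001], [0.001, -0.0, -1.0]]
wrist_force: [0.3, 0.1, -0.1]
opening: 0.006
grasp_force: 0.0
```

play_rows:
  targets:
    - [[0,0,0],[0,0,0],1]
    - [[0,0,0],[0,0,0],1]
    - [[0,0,0],[0,0,0],1]

```text
time_s: 6.4
position: [592.6, 236.6, 142.9]
orientation: [[-0.979, -0.204, -0.001], [-0.204, 0.979, -0.001], [0.001, -0.0, -1.0]]
wrist_force: [0.3, -0.8, -0.1]
opening: 0.008
grasp_force: 0.0
```

play_rows:
  targets:
    - [[0,0,0],[1.5,6.5,-30],1]
    - [[0,0,0],[0,0,-25],1]
    - [[0,0,0],[0,0,-8],1]
    - [[0,0,0],[0,0,-6],1]
    - [[0,0,0],[0,0,0],1]
    - [[0,0,0],[0,0,0],1]

```text
time_s: 7.0
position: [594.4, 244.7, 75.2]
orientation: [[-0.979, -0.205, 0.001], [-0.205, 0.979, 0.0], [-0.001, 0.0, -1.0]]
wrist_force: [-0.6, 0.5, -0.3]
opening: 0.002
grasp_force: 0.0
```

```bash
python3 - <<'E'
from h import *
im,d=snap('scene')
cv2.imwrite('pics/near2.png',cv2.resize(im[150:260,330:470],None,fx=4,fy=4,interpolation=2)[:,:,::-1])
E
```

```text
(no output)
```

View pics/near2.png

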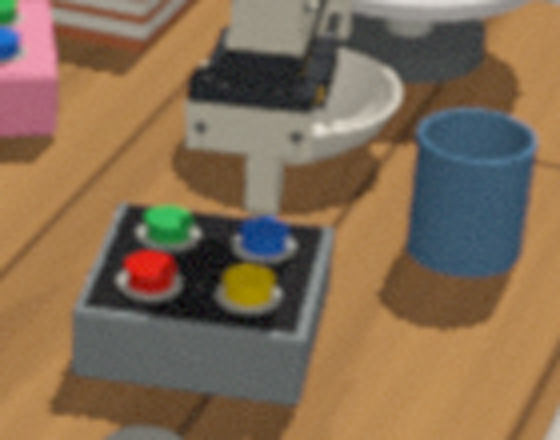

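The fingertips (crop 262,205) are right over the blue key (264,235), so I press.

play_rows:
  targets:
    - [[0,0,0],[0,0,-6],1]
    - [[0,0,0],[0,0,-4],1]
    - [[0,0,0],[0,0,-3],1]
    - [[0,0,0],[0,0,-3],1]
    - [[0,0,0],[0,0,-2],1]
    - [[0,0,0],[0,0,-1],1]
    - [[0,0,0],[0,0,0],1]
    - [[0,0,0],[0,0,0],1]

```text
time_s: 7.85
position: [594.1, 245.0, 57.1]
orientation: [[-0.979, -0.206, 0.001], [-0.206, 0.979, 0.0], [-0.001, 0.0, -1.0]]
wrist_force: [-7.0, -2.6, 21.2]
opening: 0.005
grasp_force: 10.5
```

Hard stop at 57 mm. I lift and move to green.

play_rows:
  targets:
    - [[0,0,0],[0,0,0],1]
    - [[0,0,0],[0,0,5],1]
    - [[0,0,0],[0,0,20],1]
    - [[0,0,0],[-20,-4,0],1]
    - [[0,0,0],[-20,-4,0],1]
    - [[0,0,0],[-18,-5,0],1]
    - [[0,0,0],[0,0,0],1]
    - [[0,0,0],[0,0,0],1]

```text
time_s: 8.65
position: [536.3, 232.0, 80.2]
orientation: [[-0.979, -0.206, 0.0], [-0.206, 0.979, 0.0], [-0.0, 0.0, -1.0]]
wrist_force: [-0.0, 0.4, -0.5]
opening: 0.005
grasp_force: 0.0
```

```bash
python3 - <<'E'
from h import *
im,d=snap('scene');W=world('scene',d);X,Y,Z=W[...,0],W[...,1],W[...,2]
h=cv2.cvtColor(im,cv2.COLOR_RGB2HSV)
for n,lo,hi in(('blue',100,125),('yellow',20,33),('red',0,8),('green',45,85)):
    m=(X>480)&(X<665)&(Y>120)&(Y<305)&(Z<75)&(Z>48)&(h[...,0]>=lo)&(h[...,0]<=hi)&(h[...,1]>130)
    if m.any(): print(n,m.sum(),np.round(W[m].mean(0)),np.round(np.percentile(Z[m],80),1))
E
```

```text
blue 69 [597. 245.  57.] 58.5
yellow 124 [611. 185.  62.] 66.0
red 109 [553. 170.  62.] 65.9
green 76 [542. 225.  63.] 66.5
```

Blue is in at 57 mm and the others are up. The tool is over green, so I press it and then lift.

play_rows:
  targets:
    - [[0,0,0],[0,0,-11],1]
    - [[0,0,0],[0,0,-4],1]
    - [[0,0,0],[0,0,-3],1]
    - [[0,0,0],[0,0,-3],1]
    - [[0,0,0],[0,0,-2],1]
    - [[0,0,0],[0,0,-1],1]
    - [[0,0,0],[0,0,0],1]
    - [[0,0,0],[0,0,0],1]

```text
time_s: 9.5
position: [536.0, 231.8, 57.1]
orientation: [[-0.979, -0.206, 0.0], [-0.206, 0.979, -0.0], [-0.0, -0.0, -1.0]]
wrist_force: [-3.6, -2.9, 12.1]
opening: 0.005
grasp_force: 6.4
```

play_rows:
  targets:
    - [[0,0,0],[0,0,0],1]
    - [[0,0,0],[0,0,0],1]

```text
time_s: 9.7
position: [536.0, 231.8, 57.1]
orientation: [[-0.979, -0.206, 0.001], [-0.206, 0.979, -0.0], [-0.0, -0.0, -1.0]]
wrist_force: [-3.8, -1.9, 13.0]
opening: 0.007
grasp_force: 6.4
```

play_rows:
  targets:
    - [[0,0,0],[0,0,5],1]
    - [[0,0,0],[0,0,20],1]
    - [[0,0,0],[0,0,40],1]
    - [[0,0,0],[0,0,40],1]
    - [[0,0,0],[-20,-40,10],1]
    - [[0,0,0],[-20,-40,0],1]
    - [[0,0,0],[0,0,0],1]
    - [[0,0,0],[0,0,0],1]

```text
time_s: 10.5
position: [495.9, 151.5, 171.4]
orientation: [[-0.979, -0.204, 0.0], [-0.204, 0.979, 0.0], [-0.0, 0.0, -1.0]]
wrist_force: [0.5, 0.4, -0.7]
opening: 0.004
grasp_force: 0.0
```

```bash
python3 - <<'E'
from h import *
for c in('scene','top'):
    im,d=snap(c);W=world(c,d);X,Y,Z=W[...,0],W[...,1],W[...,2]
    h=cv2.cvtColor(im,cv2.COLOR_RGB2HSV)
    for n,lo,hi in(('blue',100,125),('yellow',20,33),('red',0,8),('green',45,85)):
        m=(X>480)&(X<665)&(Y>120)&(Y<305)&(Z<75)&(Z>48)&(h[...,0]>=lo)&(h[...,0]<=hi)&(h[...,1]>130)
        if m.any(): print(c,n,m.sum(),np.round(W[m].mean(0)),np.round(np.percentile(Z[m],80),1))
p=np.array([526,-228])+25*np.array([.915,.403]);q=(np.hypot(X-p[0],Y-p[1])<5)&(Z>40);print('rocker',np.median(Z[q]))
E
```

```text
scene blue 69 [597. 246.  56.] 58.3
scene yellow 124 [611. 184.  62.] 66.0
scene red 114 [552. 172.  62.] 65.8
scene green 82 [540. 227.  63.] 66.0
rocker 62.26220507671863
```

```bash
python3 -c "
from plant import ctrl
print(ctrl.job_done())"
```

```text
the job is handed in; nothing more can be done
None
```

The job is handed in: the rocker is on, the blue key stays in, the green key was pressed fully and came back up, and in the last camera check yellow and red were up and neither box had visibly moved; no verdict came back.

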